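Wring the matching block onto the clamped one

ROBOT

A 7-joint arm with a two-finger parallel gripper is mounted at the origin on the work surface. World frame = base frame: x ahead of the robot, y to its left, z up, the work surface at z = 0. Lengths are in m, angles in rad, forces in N, time in s.
With the tool pointing down it reaches from about 0.4 to 0.925 m from the base axis. Payload 4.1 kg.
Tool frame: the origin (TCP) lies at the very end of the fingers, on their centre line; the grasp point (between the pads) lies 19 mm behind it; z points along the fingers, y is the line along which they close (so a half turn about z gives the same grasp; the last joint's range is limited). The gripper opens to 85 mm and grips with 20 to 120 N. Pads are 22 mm wide; open, the fingers measure 114 mm over their backs; the gripper's body (76 mm by 85 mm) begins 54 mm behind the grasp point. The pads swing forward as they close: fully open they stand 13 mm farther back than shut.
Start: joints at [-0.099, 0.398, 0.045, 1.537, -0.019, 1.207, -0.051], TCP at [0.65, 0, 0.231] pointing down, gripper open.
Joint ranges: [-2.82, 2.82], [-0.49, 2.23], [-1.37, 1.46], [0, 2.46], [-1.36, 4.5], [0.23, 2], [-2.94, 2.94]. Speed limits (rad/s): [2.57, 2.57, 3.14, 3.14, 3.14, 3.14, 3.14].

INTERFACE

Orientations are given as a unit quaternion [w, x, y, z].
In Python, from cell import sense, get_image, close_job gives the robot as it stands.
- The arm moves only by the tool apply_moves, never from a script. Its argument "plan" is a list of rows, each an object with "slide": the shift along the tool's x, y, z in cm, a list of three; "turn": the turn about the tool's z in degrees; "fingers": the finger opening in cm, from 0 to 8.54. A call has 1 to 5 rows; each row is the pose to reach, as a shift and turn from the pose commanded when the call began, along the tool's axes at that moment; what a row does not reach only later rows make up. A row lasts 1/12 s, in which the tool goes at most 41.7 mm and 7.16 degrees, less where a joint would pass 70% of its speed; a pose out of reach is approached as far as the arm can. A call with a gripper value outside its range is refused whole. The fingers move at their own pace and stop on an object; "grip_force" is the grip in N (left out, the last holds). Time passes only in rows, so rows that repeat a pose let the fingers close. It gives the time, the measured TCP pose, the force, the opening and the grip force at its end, in the units of the state.
- sense(): the state, without advancing time (a new reading comes with each control period).
- get_image(name): name is "scene" or "side" or "wrist"; returns a dict with "img" (420x560x3 uint8, blue, green, red), "intrinsics" (3x3 intrinsics, pixels), "T" (4x4, takes a point from camera to world coordinates). Camera axes: x right, y down, z forward; pixel columns grow to the right and rows downward; lengths in m; the calibration is good to about 2 mm. The wrist camera is an equidistant fisheye: a pixel r from the principal point sees the ray r / f radians off the axis. A picture is of the moment at which its call begins. There is no depth.
- close_job(): hands the job in; it is judged then, once.
The state is a dict: "time": time; "joint_positions": joint angles; "joint_vel": joint speeds; "effort": joint torques, N m; "tcp_pos": TCP position; "tcp_rot": TCP orientation; "wrist_force": force on the tool from outside, world axes, zero at the start; "moment": the same for the moment, N m; "gripper_width": finger opening in m; "grasp_force": force on a finger pad.
Only numpy, scipy, OpenCV 4.12 (cv2) and the standard library are available. Lean on these libraries where they do the work, as an engineer would, in place of code of your own. Each camera call takes 0.05 s, during which the arm holds its last target. There are 200 camera calls.

TASK

Wring the long plain steel block onto the equal block clamped in the grey holder: set it down flat with about half of its length on the clamped block, overhanging one end, then slide it along the face, without lifting it again, until the two blocks lie flush all round, and let go. Do not lower it straight down into its final place. Leave the short block and the drilled block where they lie.

Things in the scene. Friction and masses are not known exactly. Their poses are not given: they have to be found in the camera images.
- long_block_center (a point): Centre (half-way up) of the plain ground-steel block to be wrung: 70 mm long (its x), 36 mm wide (its y), 28 mm high (its z), no holes, about 0.55 kg, loose, lying flat on a 3 mm black rubber mat. Its two ends are alike. Its place among the three loose blocks changes.
- lower_face (a point): Centre of the upper face of the fixed block clamped in the holder, 45 mm above the table: 70 mm (x) by 36 mm (y), level, z up. The holder is a fixed grey plate, 140 x 100 x 14 mm, on the mat, with a low clamp at each long side of the block, all at least 10 mm below the face. When the long plain block lies flush its centre is 14 mm above this point.
- short_block_center (a point): Centre of a loose steel block only 42 mm long (x), 36 mm wide (y), 28 mm high; a bystander, to be left alone.
- drilled_block_center (a point): Centre of a loose steel block 70 mm long (x), 36 mm wide (y), 28 mm high, with two 16 mm holes right through it from top to bottom; a bystander, to be left alone.
Mind the look-alikes: they are no part of the job. What is shaped like the part that bears long_block_center but pink or turquoise is not meant.

How it is judged:
By the outcome, as a careful person would: the job done as asked, in the order asked, and still so for the second after the job is handed in, with the robot touching nothing.
It also fails if it takes over 38 s, if anything falls off the work surface, if the arm or the gripper's body presses on something with over 40 N, if the wrist force passes 120 N, or if a joint passes its speed limit or range.

## Working session

There is one attempt and no reset: what is moved stays moved. The work goes in short steps, Python scripts to look and compute and a tool call to move; the robot and the scene stay as the last step left them, time stands still between calls to the robot, and variables do not carry over. Pictures are saved under pics/ and viewed, at most 10 in all, crops included, and the job is handed in when it is done.

Besides the shell and the picture viewer there is one more tool, called after "Emit:" by a JSON object that holds its "op" and its "data", one argument or row to a line. apply_moves: Moves the arm, as the interface text tells. Its arguments: {"type":"object","properties":{"plan":{"type":"array"},"grip_force":{"type":"number"}},"required":["plan"]}

```bash
mkdir -p pics
python3 - <<'E'
from cell import *
import cv2,numpy as np
s=sense();print(s['time'],s['tcp_pos'],s['tcp_rot'],s['gripper_width'])
for n in('scene','side','wrist'):
    d=get_image(n);cv2.imwrite(f'pics/{n}0.png',d['img']);print(n,d['intrinsics'],np.round(d['T'],3))
a=[cv2.imread(f'pics/{n}0.png') for n in('scene','wrist')]
E
```

```text
0.0 [6.49368613e-01 3.52138354e-05 2.30261468e-01] [-6.42488294e-04  7.07054308e-01  7.07158580e-01 -7.31218935e-04] 0.08525361496214455
scene [[439.80026042   0.         279.06267632]
 [  0.         439.80026042 210.12414796]
 [  0.           0.           1.        ]] [[ 0.284  0.765 -0.578  1.025]
 [ 0.959 -0.234  0.161 -0.182]
 [-0.012 -0.6   -0.8    0.862]
 [ 0.     0.     0.     1.   ]]
side [[437.37027178   0.         267.05532648]
 [  0.         437.37027178 206.05210677]
 [  0.           0.           1.        ]] [[-0.963 -0.206  0.173  0.256]
 [-0.269  0.693 -0.669  0.65 ]
 [ 0.018 -0.691 -0.722  0.809]
 [ 0.     0.     0.     1.   ]]
wrist [[325.1922621    0.         274.99507315]
 [  0.         325.1922621  210.80252022]
 [  0.           0.           1.        ]] [[ 1.     0.001 -0.002  0.649]
 [ 0.    -0.949 -0.315  0.081]
 [-0.002  0.315 -0.949  0.373]
 [ 0.     0.     0.     1.   ]]
```

View pics/scene0.png

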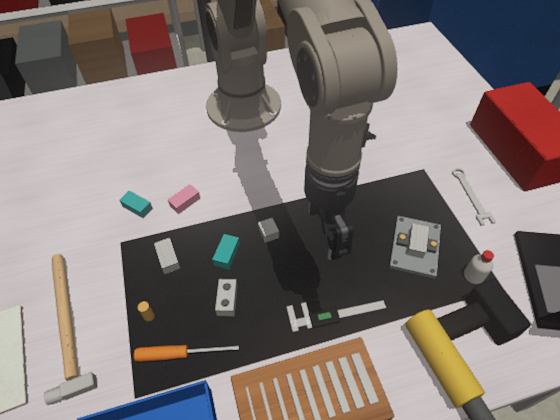

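View pics/wrist0.png

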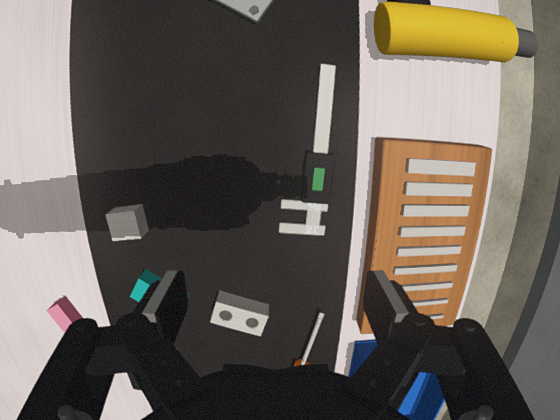

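The scene view shows the long plain block at about (167,255), the short block at (268,230), the drilled block at (226,297) and the clamped block on its holder at about (418,237). I'll measure these from both fixed views.

```bash
cat > h.py <<'E'
import cv2,numpy as np
def ray(d,uv,fish=False):
    K,T=d['intrinsics'],d['T'];x=(np.array(uv,float)-[K[0,2],K[1,2]])/K[0,0]
    if fish:
        t=np.linalg.norm(x);v=np.r_[x/t*np.sin(t),np.cos(t)]
    else: v=np.r_[x,1]
    return T[:3,3],T[:3,:3]@v
def onplane(d,uv,z,fish=False):
    o,v=ray(d,uv,fish);return (o+v*(z-o[2])/v[2])[:2]
def proj(d,p):
    T=np.linalg.inv(d['T']);c=T[:3,:3]@np.array(p)+T[:3,3];q=d['intrinsics']@c;return q[:2]/q[2]
def blobs(d,z,fish=False,thr=150,sat=40,amin=.0006,amax=.006):
    h=cv2.cvtColor(d['img'],cv2.COLOR_BGR2HSV)
    m=((h[...,2]>thr)&(h[...,1]<sat)).astype(np.uint8)*255
    out=[]
    for c in cv2.findContours(m,cv2.RETR_EXTERNAL,cv2.CHAIN_APPROX_NONE)[0]:
        if len(c)<25: continue
        P=np.array([onplane(d,p[0],z,fish) for p in c])*1000
        (cx,cy),(w,l),a=cv2.minAreaRect(P.astype(np.float32))
        if w<l: w,l,a=l,w,a+90
        if amin<w*l*1e-6<amax: out.append((np.round(c.mean((0,1))).astype(int).tolist(),round(cx,1),round(cy,1),round(w,1),round(l,1),round((a+90)%180-90,1)))
    return out
E
python3 - <<'E'
from h import *; from cell import *
for n in('scene','side'):
    d=get_image(n)
    for z in(.031,.045):
        print(n,z)
        for thr in (130,160,185):
            for b in blobs(d,z,thr=thr): print(thr,b)
E
```

```text
scene 0.031
130 ([530, 411], 976.8, 281.1, 133.9, 39.7, 87.1)
130 ([295, 397], 832.0, -106.6, 81.1, 9.1, 0.1)
130 ([309, 395], 836.2, -80.2, 88.6, 10.6, -0.1)
130 ([324, 391], 837.0, -53.8, 91.1, 12.1, -0.2)
130 ([337, 387], 837.1, -27.5, 91.6, 13.7, 0.1)
130 ([351, 382], 837.0, -1.2, 91.5, 15.3, -0.0)
130 ([364, 378], 837.0, 25.3, 91.4, 16.8, 0.3)
130 ([213, 349], 705.0, -230.8, 97.5, 6.6, 76.9)
130 ([299, 317], 689.9, -52.0, 53.9, 40.8, -4.3)
130 ([448, 308], 762.1, 242.6, 71.4, 18.2, -90.0)
130 ([361, 309], 710.6, 73.5, 98.4, 16.6, 86.2)
130 ([226, 294], 600.0, -182.5, 70.7, 36.9, -17.8)
130 ([166, 253], 462.1, -288.5, 71.0, 36.9, 6.7)
130 ([353, 116], 167.7, 277.9, 58.8, 11.4, -87.4)
130 ([553, 90], 235.1, 881.1, 114.0, 21.1, -52.9)
130 ([214, 9], -511.4, 11.5, 98.3, 25.6, -11.5)
130 ([258, 9], -471.1, 174.3, 116.9, 21.4, -14.7)
160 ([295, 397], 832.0, -106.3, 81.1, 8.4, 0.1)
160 ([310, 395], 836.3, -79.9, 88.6, 9.9, 0.0)
160 ([324, 391], 837.2, -53.5, 90.5, 11.4, 0.1)
160 ([337, 386], 836.8, -27.1, 91.1, 12.9, -0.1)
160 ([351, 382], 836.5, -0.7, 90.5, 14.4, -0.1)
160 ([364, 378]
[... 4236 characters left out ...]
, 87.4, 38.6, -73.2)
130 ([112, 183], 835.5, -22.8, 87.0, 11.3, -0.2)
130 ([117, 176], 835.2, -48.5, 87.2, 9.9, 0.5)
130 ([122, 170], 835.2, -74.4, 85.5, 8.5, 0.8)
130 ([127, 164], 835.5, -99.9, 84.2, 7.3, -0.1)
130 ([221, 166], 594.4, -165.3, 68.4, 35.7, -17.7)
130 ([280, 151], 458.7, -268.8, 67.6, 35.8, 6.8)
160 ([148, 299], 596.7, 257.6, 68.3, 33.7, -33.7)
160 ([143, 235], 682.9, 106.9, 91.2, 12.7, 86.1)
160 ([175, 199], 662.8, -15.9, 47.7, 35.3, -5.5)
160 ([101, 197], 836.8, 27.5, 85.6, 12.0, 0.6)
160 ([106, 189], 836.7, 1.9, 86.3, 10.3, -0.1)
160 ([112, 183], 836.4, -24.1, 85.3, 8.7, 0.2)
160 ([222, 166], 594.5, -165.4, 64.4, 32.0, -17.6)
160 ([281, 151], 459.1, -269.2, 64.0, 29.1, 6.8)
```

View pics/side0.png

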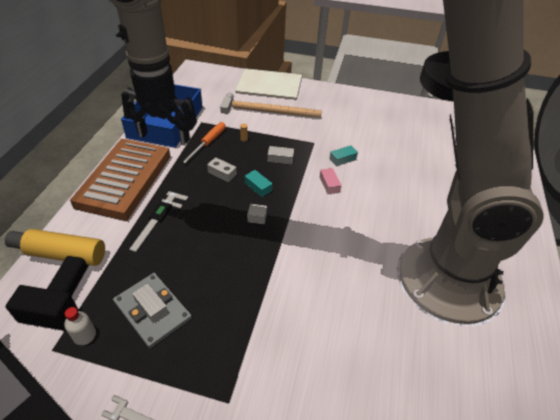

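The side view confirms this: long block at (280,155), clamped block at (150,300). The two cameras agree that the long block is at (0.462,-0.287), yaw 6.8°, and the face at (0.596,0.257), yaw about -33°. I'll go above the block.

Add to h.py:
```python
def rem(x,y,z,yaw_y):
    "slide (cm) and turn (deg) from the sensed pose to TCP x,y,z with tool-y at world yaw"
    from cell import sense
    from scipy.spatial.transform import Rotation as R
    s=sense();q=s['tcp_rot'];M=R.from_quat([q[1],q[2],q[3],q[0]]).as_matrix()
    cur=np.degrees(np.arctan2(M[1,1],M[0,1]))
    print('t %.2f'%s['time'],'tcp',np.round(np.array(s['tcp_pos'])*1000,1),'yawy %.2f'%cur,'zax',np.round(M[:,2],4),'j7 %.2f'%s['joint_positions'][6],'w %.4f'%s['gripper_width'],'F',np.round(s['wrist_force'],1),'g %.1f'%s['grasp_force'])
    print('slide',np.round(M.T@(np.array([x,y,z])-s['tcp_pos'])*100,2),'turn %.2f'%((-(yaw_y-cur)+180)%360-180))
```

```text
(no output)
```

Emit:
{"op": "apply_moves", "data": {
  "plan": [
    {"slide": [-28.8, -18.7, 8], "turn": -96.8, "fingers": 8.5},
    {"slide": [-28.8, -18.7, 8], "turn": -96.8, "fingers": 8.5},
    {"slide": [-28.8, -18.7, 8], "turn": -96.8, "fingers": 8.5},
    {"slide": [-28.8, -18.7, 8], "turn": -96.8, "fingers": 8.5},
    {"slide": [-28.8, -18.7, 8], "turn": -96.8, "fingers": 8.5}
  ]
}}

```text
time: 0.67
tcp_pos: [0.5393, -0.17, 0.1842]
tcp_rot: [0.0, 0.456, 0.89, -0.0]
wrist_force: [0.2, -0.7, 0.8]
gripper_width: 0.085
grasp_force: 0.0
```

```bash
python3 -c "
from h import *
rem(.462,-.287,.15,96.8)"
```

```text
t 0.67 tcp [ 539.3 -170.   184.2] yawy 35.79 zax [ 1.e-04 -3.e-04 -1.e+00] j7 0.86 w 0.0850 F [ 0.2 -0.7  0.8] g 0.0
slide [ -4.97 -13.12   3.42] turn -61.01
```

Emit:
{"op": "apply_moves", "data": {
  "plan": [
    {"slide": [-4.97, -13.12, 3.4], "turn": -61, "fingers": 8.5},
    {"slide": [-4.97, -13.12, 3.4], "turn": -61, "fingers": 8.5},
    {"slide": [-4.97, -13.12, 3.4], "turn": -61, "fingers": 8.5},
    {"slide": [-4.97, -13.12, 3.4], "turn": -61, "fingers": 8.5},
    {"slide": [-4.97, -13.12, 3.4], "turn": -61, "fingers": 8.5}
  ]
}}

```text
time: 1.08
tcp_pos: [0.4566, -0.2913, 0.149]
tcp_rot: [-0.002, 0.177, 0.984, -0.001]
wrist_force: [-0.1, -0.4, 0.5]
gripper_width: 0.0848
grasp_force: 0.0
```

Emit:
{"op": "apply_moves", "data": {
  "plan": [
    {"slide": [0, 0, 0], "turn": -25.2, "fingers": 8.5},
    {"slide": [0, 0, 0], "turn": -25.2, "fingers": 8.5},
    {"slide": [0, 0, 0], "turn": -25.2, "fingers": 8.5},
    {"slide": [0, 0, 0], "turn": -25.2, "fingers": 8.5},
    {"slide": [0, 0, 0], "turn": -25.2, "fingers": 8.5}
  ]
}}

```text
time: 1.5
tcp_pos: [0.4626, -0.285, 0.1505]
tcp_rot: [0.0, -0.045, 0.999, 0.0]
wrist_force: [-0.6, 0.3, -0.7]
gripper_width: 0.0849
grasp_force: 0.0
```

```bash
python3 -c "
from h import *
from cell import *
rem(.462,-.287,.006,96.8)
d=get_image('wrist');cv2.imwrite('pics/wrist1.png',d['img'])
for t in(130,150,170):
  for b in blobs(d,.031,True,thr=t): print(t,b)"
```

```text
t 1.50 tcp [ 462.6 -285.   150.5] yawy 95.13 zax [ 1.e-04  2.e-04 -1.e+00] j7 2.10 w 0.0849 F [-0.6  0.3 -0.7] g 0.0
slide [ 0.08 -0.19 14.45] turn -1.67
130 ([539, 414], 862.6, 301.4, 112.2, 26.1, 52.5)
130 ([422, 397], 717.1, -57.3, 66.8, 16.9, 89.6)
130 ([426, 377], 674.4, -69.0, 37.3, 18.9, 82.5)
130 ([537, 377], 727.1, 175.7, 129.2, 36.8, 89.9)
130 ([355, 338], 601.3, -182.0, 69.7, 36.7, -18.0)
130 ([498, 224], 461.9, -52.0, 42.2, 36.3, 6.4)
130 ([274, 207], 462.7, -287.6, 69.4, 36.1, 6.2)
150 ([539, 414], 861.3, 299.4, 105.5, 26.0, 51.6)
150 ([423, 396], 715.0, -58.5, 64.4, 12.8, -89.7)
150 ([426, 377], 674.3, -69.0, 36.2, 18.8, 82.9)
150 ([118, 395], 767.4, -479.7, 162.5, 33.5, -25.5)
150 ([535, 375], 719.5, 173.4, 124.5, 20.8, 89.9)
150 ([355, 338], 601.3, -182.0, 69.7, 36.4, -17.8)
150 ([498, 224], 461.9, -52.1, 41.8, 35.9, 6.1)
150 ([273, 221], 478.0, -285.8, 37.7, 36.1, 7.1)
170 ([539, 414], 861.4, 299.3, 105.7, 25.6, 52.1)
170 ([423, 396], 714.7, -58.1, 63.8, 11.8, 89.3)
170 ([426, 377], 674.3, -68.9, 36.1, 18.8, 82.9)
170 ([118, 395], 767.6, -479.0, 162.2, 33.0, -24.6)
170 ([534, 375], 718.9, 172.0, 121.6, 19.3, -89.9)
170 ([355, 338], 601.1, -181.9, 69.4, 35.8, -17.7)
170 ([498, 224], 462.2, -52.0, 40.7, 35.1, 6.0)
170 ([272, 222], 477.9, -285.8, 37.6, 34.9, 7.2)
```

View pics/wrist1.png

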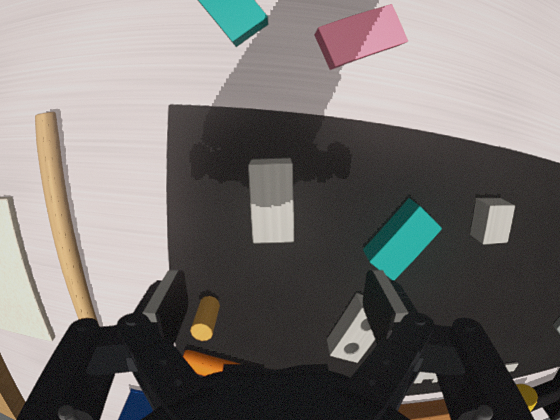

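The wrist view shows the plain block centred at (272,205). It measures (462.7,-287.6), which agrees with the fixed cameras. Descending.

Emit:
{"op": "apply_moves", "data": {
  "plan": [
    {"slide": [0.07, -0.23, 4], "turn": -1.5, "fingers": 7},
    {"slide": [0.07, -0.23, 8], "turn": -1.5, "fingers": 7},
    {"slide": [0.07, -0.23, 11.5], "turn": -1.5, "fingers": 7},
    {"slide": [0.07, -0.23, 13.5], "turn": -1.5, "fingers": 7},
    {"slide": [0.07, -0.23, 14.3], "turn": -1.5, "fingers": 7}
  ]
}}

```text
time: 1.97
tcp_pos: [0.4597, -0.2859, 0.0041]
tcp_rot: [-0.003, -0.057, 0.998, 0.002]
wrist_force: [-0.3, -0.5, -0.1]
gripper_width: 0.0696
grasp_force: 0.0
```

```bash
python3 -c "
from h import *
rem(.4625,-.2873,.006,96.6)"
```

```text
t 1.97 tcp [ 459.7 -285.9    4.1] yawy 96.51 zax [-0.0057  0.003  -1.    ] j7 2.10 w 0.0696 F [-0.3 -0.5 -0.1] g 0.0
slide [-0.26 -0.17 -0.19] turn -0.09
```

Emit:
{"op": "apply_moves", "data": {
  "plan": [
    {"slide": [0, 0, 0], "turn": 0, "fingers": 7},
    {"slide": [0, 0, 0], "turn": 0, "fingers": 5},
    {"slide": [0, 0, 0], "turn": 0, "fingers": 3},
    {"slide": [0, 0, 0], "turn": 0, "fingers": 3},
    {"slide": [0, 0, 0], "turn": 0, "fingers": 3}
  ],
  "grip_force": 60
}}

```text
time: 2.38
tcp_pos: [0.4639, -0.2881, 0.0097]
tcp_rot: [0.002, -0.057, 0.998, -0.001]
wrist_force: [-0.5, 0.2, 6.3]
gripper_width: 0.0349
grasp_force: 62.5
```

Emit:
{"op": "apply_moves", "data": {
  "plan": [
    {"slide": [0, 0, 0], "turn": 0, "fingers": 3},
    {"slide": [0, 0, 0], "turn": 0, "fingers": 3}
  ]
}}

```text
time: 2.55
tcp_pos: [0.4639, -0.2881, 0.0097]
tcp_rot: [0.002, -0.057, 0.998, -0.001]
wrist_force: [-1.4, 0.3, 6.6]
gripper_width: 0.0348
grasp_force: 62.5
```

```bash
python3 -c "
from h import *
rem(.4625,-.2873,.15,96.8)"
```

```text
t 2.55 tcp [ 463.9 -288.1    9.7] yawy 96.58 zax [ 0.0038 -0.0018 -1.    ] j7 2.11 w 0.0348 F [-1.4  0.3  6.6] g 62.5
slide [  0.08   0.07 -14.03] turn -0.22
```

Emit:
{"op": "apply_moves", "data": {
  "plan": [
    {"slide": [0, 0, -2], "turn": 0, "fingers": 3},
    {"slide": [0, 0, -5], "turn": 0, "fingers": 3},
    {"slide": [0, 0, -8.5], "turn": 0, "fingers": 3},
    {"slide": [0, 0, -11], "turn": 0, "fingers": 3},
    {"slide": [0, 0, -12], "turn": 0, "fingers": 3}
  ]
}}

```text
time: 2.97
tcp_pos: [0.464, -0.2884, 0.1315]
tcp_rot: [0.003, -0.057, 0.998, -0.002]
wrist_force: [0.8, -0.4, -5.0]
gripper_width: 0.0347
grasp_force: 61.9
```

```bash
python3 -c "
from h import *
a=np.radians(-33);c=np.array([.596,.2575])+.036*np.array([np.cos(a),np.sin(a)]);print(c)
rem(*c,.12,57)"
```

```text
[0.62619214 0.23789299]
t 2.97 tcp [ 464.  -288.4  131.5] yawy 96.57 zax [ 0.006  -0.0034 -1.    ] j7 2.13 w 0.0347 F [ 0.8 -0.4 -5. ] g 61.9
slide [-22.13  50.44   1.07] turn 39.57
```

Emit:
{"op": "apply_moves", "data": {
  "plan": [
    {"slide": [-0.8, 1.8, 0], "turn": 0, "fingers": 3},
    {"slide": [-2.3, 5.1, 0], "turn": 0, "fingers": 3},
    {"slide": [-3.8, 8.5, 0], "turn": 0, "fingers": 3},
    {"slide": [-5.3, 12, 0], "turn": 0, "fingers": 3},
    {"slide": [-6.8, 15.4, 0], "turn": 0, "fingers": 3}
  ]
}}

```text
time: 3.38
tcp_pos: [0.5109, -0.1247, 0.1263]
tcp_rot: [-0.001, -0.057, 0.998, 0.0]
wrist_force: [0.7, -0.5, -4.9]
gripper_width: 0.0345
grasp_force: 61.7
```

Emit:
{"op": "apply_moves", "data": {
  "plan": [
    {"slide": [-1.5, 3.4, 0], "turn": 0, "fingers": 3},
    {"slide": [-3, 6.8, 0], "turn": 0, "fingers": 3},
    {"slide": [-4.5, 10.2, 0], "turn": 0, "fingers": 3},
    {"slide": [-6, 13.6, 0], "turn": 0, "fingers": 3},
    {"slide": [-7.5, 17, 0], "turn": 0, "fingers": 3}
  ]
}}

```text
time: 3.8
tcp_pos: [0.5659, 0.0523, 0.1261]
tcp_rot: [-0.001, -0.057, 0.998, -0.0]
wrist_force: [0.8, -0.2, -4.9]
gripper_width: 0.0347
grasp_force: 61.7
```

Emit:
{"op": "apply_moves", "data": {
  "plan": [
    {"slide": [-1.5, 3.4, 0], "turn": 7, "fingers": 3},
    {"slide": [-3, 6.8, 0], "turn": 14, "fingers": 3},
    {"slide": [-4.5, 10.2, 0], "turn": 21, "fingers": 3},
    {"slide": [-6, 13.6, 0], "turn": 28, "fingers": 3},
    {"slide": [-7.2, 16.5, 0], "turn": 35, "fingers": 3}
  ]
}}

```text
time: 4.22
tcp_pos: [0.6188, 0.2259, 0.1257]
tcp_rot: [-0.001, 0.248, 0.969, -0.0]
wrist_force: [-0.9, 0.4, -4.8]
gripper_width: 0.0351
grasp_force: 61.7
```

```bash
python3 -c "
from h import *
rem(.6262,.2379,.12,57)"
```

```text
t 4.22 tcp [618.8 225.9 125.7] yawy 61.33 zax [-2.3e-03  1.0e-04 -1.0e+00] j7 0.58 w 0.0351 F [-0.9  0.4 -4.8] g 61.7
slide [-0.08  1.41  0.57] turn 4.33
```

Emit:
{"op": "apply_moves", "data": {
  "plan": [
    {"slide": [-0.1, 1.4, 0.6], "turn": 4.3, "fingers": 3},
    {"slide": [-0.1, 1.4, 0.6], "turn": 4.3, "fingers": 3},
    {"slide": [-0.1, 1.4, 0.6], "turn": 4.3, "fingers": 3}
  ]
}}

```text
time: 4.47
tcp_pos: [0.6254, 0.2354, 0.1191]
tcp_rot: [-0.002, 0.28, 0.96, -0.002]
wrist_force: [0.2, -0.6, -4.9]
gripper_width: 0.0346
grasp_force: 61.8
```

Run:
```python
from h import *
from cell import *
rem(.6262,.2379,.12,57)
ims=[]
for n in('scene','side','wrist'):
    d=get_image(n);ims.append(d['img'])
    u,v=(275,210) if n=='wrist' else proj(d,(.61,.245,.08)).astype(int)
    np.save(f'pics/{n}1.npy',d,allow_pickle=True)
    c=d['img'][max(v-60,0):v+60,max(u-70,0):u+70] if n!='wrist' else d['img'][30:310,100:450]
    print(n,u,v)
    ims[-1]=cv2.resize(c,(400,300),interpolation=cv2.INTER_CUBIC)
cv2.imwrite('pics/hover.png',np.vstack([np.hstack(ims[:2]),np.hstack([ims[2],ims[2]*0])]))
```

```text
t 4.47 tcp [625.4 235.4 119.1] yawy 57.47 zax [-0.004  -0.0021 -1.    ] j7 0.51 w 0.0346 F [ 0.2 -0.6 -4.9] g 61.8
slide [ 0.07  0.25 -0.09] turn 0.47
scene 420 234
side 142 282
wrist 275 210
```

View pics/hover.png

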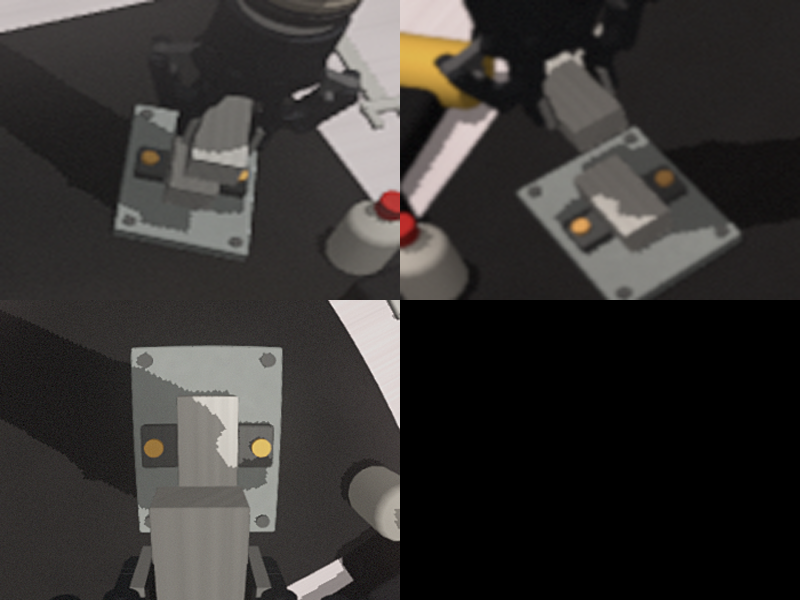

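The wrist inset shows the face edges at about columns 256 and 308 with the far edge near row 120. The held block's front-top edge is at about row 221, columns 233–317. I'll fit these edges and cast them onto their planes.

```bash
cat >> h.py <<'E'
def edge(d,kind,lo,hi,c0,c1,z,sgn=0):
    "strongest edge between c0..c1 (cols if kind 'v', rows if 'h') over rows/cols lo..hi -> line points on plane z, median-filtered"
    g=cv2.GaussianBlur(cv2.cvtColor(d['img'],cv2.COLOR_BGR2GRAY).astype(np.float32),(3,3),0)
    if kind=='h': g=g.T
    D=np.zeros_like(g);D[:,1:-1]=(g[:,2:]-g[:,:-2])/2
    A=np.abs(D) if sgn==0 else sgn*D
    px=[]
    for r in range(lo,hi):
        k=c0+int(np.argmax(A[r,c0:c1]));a,b,c=A[r,k-1:k+2];s=a-2*b+c
        px.append((k+(0.5*(a-c)/s if s else 0),r))
    px=np.array(px);p=np.polyfit(px[:,1],px[:,0],1)
    for _ in range(4):
        e=px[:,0]-np.polyval(p,px[:,1]);m=np.abs(e)<max(1,1.5*np.median(np.abs(e)));p=np.polyfit(px[m,1],px[m,0],1)
    q=[(np.polyval(p,r),r) for r in(lo,hi)]
    if kind=='h': q=[(b,a) for a,b in q]
    P=np.array([onplane(d,u,z,True) for u in q])*1000
    v=P[1]-P[0];print(kind,'px',np.round(q,1).tolist(),'n',m.sum(),'/',len(m),'P',np.round(P,1).tolist(),'dir %.2f'%((np.degrees(np.arctan2(v[1],v[0]))+90)%180-90))
    return P
E
python3 - <<'E'
from h import *
d=np.load('pics/wrist1.npy',allow_pickle=True).item()
print(np.round(d['T'],4))
L=edge(d,'v',125,200,248,264,.045);R=edge(d,'v',125,180,300,316,.045);F=edge(d,'h',262,302,112,127,.045)
z=.1191+.0213
l=edge(d,'v',226,285,225,245,z);r=edge(d,'v',226,285,308,330,z);f=edge(d,'h',245,305,213,230,z)
def summ(L,R,F,ang=None):
    v=(L[1]-L[0])+(R[1]-R[0]);v/=np.linalg.norm(v);n=np.array([-v[1],v[0]])
    print('yaw %.2f'%np.degrees(np.arctan2(v[1],v[0])),'width %.1f'%abs((R.mean(0)-L.mean(0))@n))
    fc=F.mean(0);mid=(L.mean(0)+R.mean(0))/2;e=mid+v*((fc-mid)@v)
    print('end mid',e, 'centre if +35v',e+35*v)
summ(L,R,F);summ(l,r,f)
E
```

```text
[[ 0.5409  0.799   0.2627  0.5578]
 [ 0.8411 -0.5126 -0.1728  0.277 ]
 [-0.0034  0.3144 -0.9493  0.2633]
 [ 0.      0.      0.      1.    ]]
v px [[254.7, 125.0], [256.2, 200.0]] n 75 / 75 P [[560.3, 258.4], [604.4, 230.4]] dir -32.37
v px [[307.8, 125.0], [307.4, 180.0]] n 55 / 55 P [[579.4, 288.2], [611.5, 268.1]] dir -32.03
h px [[262.0, 119.5], [302.0, 119.7]] n 33 / 40 P [[559.9, 264.5], [574.3, 286.8]] dir 57.25
v px [[228.8, 226.0], [234.9, 285.0]] n 48 / 59 P [[587.2, 235.2], [611.3, 221.0]] dir -30.47
v px [[318.8, 226.0], [315.1, 285.0]] n 47 / 59 P [[606.9, 266.1], [630.4, 250.8]] dir -33.05
h px [[245.0, 223.5], [305.0, 223.1]] n 60 / 60 P [[589.8, 241.4], [602.8, 262.0]] dir 57.73
yaw -32.23 width 35.5
end mid [566.81542141 275.22060027] centre if +35v [596.42224161 256.55415451]
yaw -31.76 width 36.0
end mid [596.06414136 251.27301169] centre if +35v [625.82370447 232.8510573 ]
```

Emit:
{"op": "apply_moves", "data": {
  "plan": [
    {"slide": [0, 0.3, 2], "turn": 0, "fingers": 3},
    {"slide": [0, 0.3, 4], "turn": 0, "fingers": 3},
    {"slide": [0, 0.3, 5.5], "turn": 0, "fingers": 3},
    {"slide": [0, 0.3, 5.7], "turn": 0, "fingers": 3},
    {"slide": [0, 0.3, 5.7], "turn": 0, "fingers": 3}
  ]
}}

```text
time: 5.03
tcp_pos: [0.6279, 0.2354, 0.0635]
tcp_rot: [-0.001, 0.282, 0.959, -0.001]
wrist_force: [0.4, 0.2, -4.7]
gripper_width: 0.0348
grasp_force: 61.6
```

Run:
```python
from h import *
from cell import *
rem(.6262,.2379,.0517,57.5)
d=get_image('wrist');np.save('pics/wrist2.npy',d,allow_pickle=True)
c=d['img'][60:330,120:440];cv2.imwrite('pics/w2.png',cv2.resize(c,None,fx=2,fy=2,interpolation=cv2.INTER_CUBIC))
```

```text
t 5.03 tcp [627.9 235.4  63.5] yawy 57.20 zax [-0.0025 -0.0017 -1.    ] j7 0.50 w 0.0348 F [ 0.4  0.2 -4.7] g 61.6
slide [0.28 0.12 1.18] turn -0.30
```

View pics/w2.png

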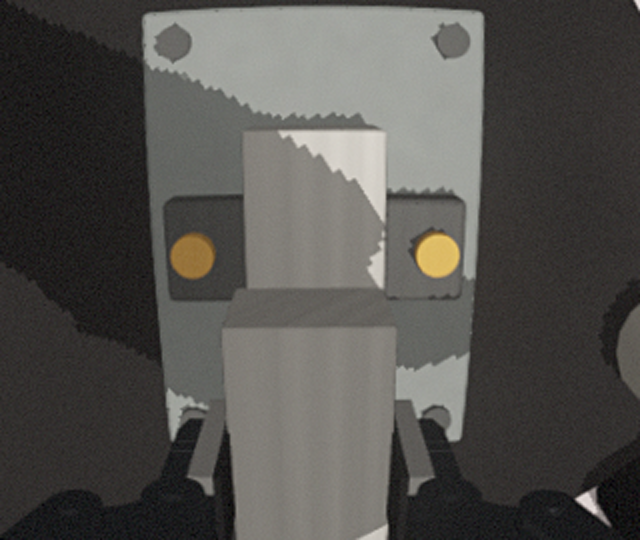

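The crop shows the face far edge at row 124 with sides at columns 242 and 313. The held block's lower front edge is at row 205, columns 237–316, so it is almost centred.

```bash
cat > m.py <<'E'
from h import *
def summ(L,R,F):
    v=(L[1]-L[0])/np.linalg.norm(L[1]-L[0])+(R[1]-R[0])/np.linalg.norm(R[1]-R[0]);v/=np.linalg.norm(v);n=np.array([-v[1],v[0]])
    mid=(L.mean(0)+R.mean(0))/2;e=mid+v*((F.mean(0)-mid)@v);c=e+35*v
    print('yaw %.2f'%np.degrees(np.arctan2(v[1],v[0])),'width %.1f'%abs((R.mean(0)-L.mean(0))@n),'end',np.round(e,1),'centre',np.round(c,1));return c,v
E
python3 - <<'E'
from m import *
d=np.load('pics/wrist2.npy',allow_pickle=True).item()
c,v=summ(edge(d,'v',130,195,235,250,.045),edge(d,'v',130,200,305,321,.045),edge(d,'h',246,308,119,131,.045))
z=.0635+.0213
b,w=summ(edge(d,'v',226,256,225,238,z),edge(d,'v',226,256,310,324,z),edge(d,'h',236,312,217,229,z))
zb=z-.028
edge(d,'h',242,310,200,211,zb)
k=[onplane(d,p,zb,True)*1000 for p in((237,205),(316,205))];print('bottom corners',k,'mid',(k[0]+k[1])/2)
n=np.array([-v[1],v[0]]);print('c-b along %.1f lat %.1f'%((c-b)@v,(c-b)@n))
m=(k[0]+k[1])/2+35*v;print('by bottom: along %.1f lat %.1f'%((c-m)@v,(c-m)@n))
t=np.array([627.9,235.4]);print('c-tcp along %.1f lat %.1f'%((c-t)@v,(c-t)@n))
E
```

```text
v px [[241.2, 130.0], [242.4, 195.0]] n 65 / 65 P [[559.7, 259.1], [587.8, 240.8]] dir -33.02
v px [[312.1, 130.0], [311.8, 200.0]] n 70 / 70 P [[578.7, 288.7], [609.6, 269.7]] dir -31.57
h px [[246.0, 124.9], [308.0, 124.6]] n 62 / 62 P [[558.9, 262.5], [575.3, 288.3]] dir 57.54
yaw -32.29 width 35.6 end [567.  275.3] centre [596.6 256.6]
v px [[230.6, 226.0], [232.4, 256.0]] n 30 / 30 P [[588.9, 239.0], [600.3, 231.7]] dir -32.62
v px [[317.4, 226.0], [317.6, 256.0]] n 27 / 30 P [[607.8, 268.5], [619.6, 261.8]] dir -29.69
h px [[236.0, 223.6], [312.0, 223.1]] n 76 / 76 P [[589.2, 241.4], [605.6, 267.3]] dir 57.70
yaw -31.16 width 35.4 end [597.4 254.3] centre [627.3 236.2]
h px [[242.0, 203.9], [310.0, 203.1]] n 65 / 68 P [[589.3, 241.0], [606.8, 268.8]] dir 57.96
bottom corners [array([588.44128261, 238.60171413]), array([609.16726505, 270.83001553])] mid [598.80427383 254.71586483]
c-b along -36.9 lat 0.8
by bottom: along -37.9 lat 0.4
c-tcp along -37.8 lat 1.2
```

Emit:
{"op": "apply_moves", "data": {
  "plan": [
    {"slide": [0.25, 0.06, 0.4], "turn": 0.2, "fingers": 3},
    {"slide": [0.25, 0.06, 0.8], "turn": 0.2, "fingers": 3},
    {"slide": [0.25, 0.06, 1.0], "turn": 0.2, "fingers": 3},
    {"slide": [0.25, 0.06, 1.1], "turn": 0.2, "fingers": 3},
    {"slide": [0.25, 0.06, 1.15], "turn": 0.2, "fingers": 3}
  ]
}}

```text
time: 5.5
tcp_pos: [0.627, 0.2393, 0.0531]
tcp_rot: [0.0, 0.283, 0.959, -0.0]
wrist_force: [-0.9, 0.2, -5.4]
gripper_width: 0.0343
grasp_force: 61.7
```

Emit:
{"op": "apply_moves", "data": {
  "plan": [
    {"slide": [0, 0, 0.1], "turn": 0, "fingers": 3},
    {"slide": [0, 0, 0.1], "turn": 0, "fingers": 3}
  ]
}}

```text
time: 5.67
tcp_pos: [0.6271, 0.2393, 0.052]
tcp_rot: [0.0, 0.283, 0.959, -0.0]
wrist_force: [0.5, -0.7, -4.6]
gripper_width: 0.0347
grasp_force: 61.7
```

Emit:
{"op": "apply_moves", "data": {
  "plan": [
    {"slide": [0, -0.2, 0], "turn": 0, "fingers": 3},
    {"slide": [0, -0.2, 0], "turn": 0, "fingers": 3},
    {"slide": [0, -0.2, 0], "turn": 0, "fingers": 3},
    {"slide": [0, -0.2, 0], "turn": 0, "fingers": 3}
  ]
}}

```text
time: 6.0
tcp_pos: [0.626, 0.2376, 0.0522]
tcp_rot: [0.0, 0.283, 0.959, 0.0]
wrist_force: [0.9, -0.1, -5.2]
gripper_width: 0.035
grasp_force: 61.7
```

```bash
cat > look.py <<'E'
from m import *
from cell import *
import sys
d=get_image('wrist');np.save('pics/wrist3.npy',d,allow_pickle=True)
rem(.6262,.2379,.0517,57.5);s=sense();tz=s['tcp_pos'][2];t=np.array(s['tcp_pos'][:2])*1000
def wpx(p):
    T=np.linalg.inv(d['T']);q=T[:3,:3]@p+T[:3,3];th=np.arctan2(np.hypot(*q[:2]),q[2]);return d['intrinsics'][:2,2]+d['intrinsics'][0,0]*th*q[:2]/np.hypot(*q[:2])
c0=np.array([596.5,256.6]);v0=np.array([.844,-.536]);n0=np.array([.536,.844])
P=lambda c,a,l,z: wpx(np.r_[(c+a*v0+l*n0)/1000,z])
def block(c,z,a0,a1):
    lo,hi=sorted(int(round(P(c,a,0,z)[1])) for a in(a0,a1))
    L=P(c,(a0+a1)/2,-18,z)[0];R=P(c,(a0+a1)/2,18,z)[0];l,r=sorted((L,R))
    A=edge(d,'v',lo,hi,int(l-7),int(l+8),z);B=edge(d,'v',lo,hi,int(r-7),int(r+8),z)
    y=P(c,-35,0,z)[1];F=edge(d,'h',int(l+6),int(r-6),int(y-7),int(y+8),z)
    return summ(A,B,F)
ov=float(sys.argv[1]) # visible length of face, mm
zt=tz+.0213
if ov>8:
    c,v=block(c0,.045,-33,-35+ov-3)
    v=v0
else: c,v=c0,v0
b,w=block(t,zt,-32,-22)
print('c-b along %.1f lat %.1f'%((c-b)@v0,(c-b)@n0),' c-tcp along %.1f lat %.1f'%((c-t)@v0,(c-t)@n0))
E
python3 look.py 30
```

```text
t 6.05 tcp [626.  237.7  52.2] yawy 57.09 zax [ 3.e-04  1.e-04 -1.e+00] j7 0.49 w 0.0347 F [ 0.5  0.8 -5.2] g 61.7
slide [-0.    0.03  0.05] turn -0.41
v px [[236.4, 136.0], [237.6, 188.0]] n 52 / 52 P [[558.9, 259.5], [579.8, 245.9]] dir -33.14
v px [[312.3, 136.0], [312.2, 188.0]] n 52 / 52 P [[577.9, 288.9], [599.2, 275.9]] dir -31.51
h px [[242.0, 132.2], [307.0, 131.6]] n 61 / 65 P [[558.9, 262.6], [574.9, 287.9]] dir 57.60
yaw -32.32 width 35.4 end [566.9 275.2] centre [596.4 256.5]
v px [[230.9, 233.0], [232.3, 255.0]] n 22 / 22 P [[589.4, 239.6], [597.9, 234.2]] dir -32.31
v px [[316.4, 233.0], [322.0, 255.0]] n 15 / 22 P [[608.4, 268.8], [618.3, 265.7]] dir -16.94
h px [[237.0, 223.6], [312.0, 223.1]] n 75 / 75 P [[587.5, 244.0], [603.6, 269.5]] dir 57.53
yaw -24.63 width 35.8 end [595.2 255.9] centre [627.  241.3]
c-b along -33.9 lat -3.6  c-tcp along -35.0 lat 0.0
```

Lateral error is under 0.5 mm, yaw matches to 0.1°, and the overlap is half. Setting down.

Emit:
{"op": "apply_moves", "data": {
  "plan": [
    {"slide": [0, 0.03, 0.05], "turn": 0, "fingers": 3},
    {"slide": [0, 0.03, 0.1], "turn": 0, "fingers": 3},
    {"slide": [0, 0.03, 0.15], "turn": 0, "fingers": 3},
    {"slide": [0, 0.03, 0.15], "turn": 0, "fingers": 3}
  ]
}}

```text
time: 6.38
tcp_pos: [0.6263, 0.2379, 0.0518]
tcp_rot: [0.0, 0.283, 0.959, -0.0]
wrist_force: [-2.7, -1.8, 5.6]
gripper_width: 0.0349
grasp_force: 63.0
```

Contact: the wrist force went from -5 to +5.6 N at the expected height. Sliding along the face, first part.

Emit:
{"op": "apply_moves", "data": {
  "plan": [
    {"slide": [0.2, 0, 0], "turn": 0, "fingers": 3},
    {"slide": [0.5, 0, 0], "turn": 0, "fingers": 3},
    {"slide": [0.9, 0, 0], "turn": 0, "fingers": 3},
    {"slide": [1.3, 0, 0], "turn": 0, "fingers": 3},
    {"slide": [1.5, 0, 0], "turn": 0, "fingers": 3}
  ]
}}

```text
time: 6.8
tcp_pos: [0.6161, 0.2459, 0.0518]
tcp_rot: [0.003, 0.283, 0.959, 0.001]
wrist_force: [5.2, -1.9, 3.4]
gripper_width: 0.0348
grasp_force: 62.9
```

Emit:
{"op": "apply_moves", "data": {
  "plan": [
    {"slide": [0.2, 0, 0], "turn": 0, "fingers": 3},
    {"slide": [0.5, 0, 0], "turn": 0, "fingers": 3},
    {"slide": [0.8, 0, 0], "turn": 0, "fingers": 3},
    {"slide": [1.0, 0, 0], "turn": 0, "fingers": 3},
    {"slide": [1.0, 0, 0], "turn": 0, "fingers": 3}
  ]
}}

```text
time: 7.22
tcp_pos: [0.6072, 0.2517, 0.0518]
tcp_rot: [0.002, 0.283, 0.959, 0.001]
wrist_force: [3.9, -2.7, 4.6]
gripper_width: 0.0354
grasp_force: 63.0
```

```bash
python3 look.py 10
python3 - <<'E'
import numpy as np,cv2
d=np.load('pics/wrist3.npy',allow_pickle=True).item()
cv2.imwrite('pics/w4.png',cv2.resize(d['img'][120:260,180:370],None,fx=4,fy=4,interpolation=cv2.INTER_CUBIC))
E
```

```text
t 7.27 tcp [607.2 251.7  51.8] yawy 57.08 zax [ 0.0047  0.001  -1.    ] j7 0.46 w 0.0349 F [ 4.4 -3.9  4.8] g 63.0
slide [-2.34 -0.12  0.02] turn -0.42
v px [[234.0, 185.0], [234.9, 195.0]] n 10 / 10 P [[558.8, 259.5], [563.1, 257.0]] dir -29.51
v px [[306.7, 185.0], [301.5, 195.0]] n 7 / 10 P [[577.6, 288.5], [580.5, 283.8]] dir -58.35
h px [[239.0, 181.7], [303.0, 180.9]] n 64 / 64 P [[558.8, 262.4], [574.9, 288.1]] dir 57.81
yaw -43.93 width 32.7 end [566.8 275.2] centre [592.1 250.9]
v px [[230.4, 233.0], [231.9, 255.0]] n 22 / 22 P [[570.4, 253.5], [578.9, 248.2]] dir -32.22
v px [[317.9, 233.0], [317.2, 255.0]] n 22 / 22 P [[589.8, 283.3], [598.3, 278.1]] dir -31.87
h px [[237.0, 223.9], [312.0, 223.2]] n 75 / 75 P [[568.6, 258.1], [584.8, 283.5]] dir 57.60
yaw -32.05 width 35.6 end [576.6 270.6] centre [606.3 252. ]
c-b along -11.4 lat -8.5  c-tcp along -12.4 lat -8.7
```

View pics/w4.png

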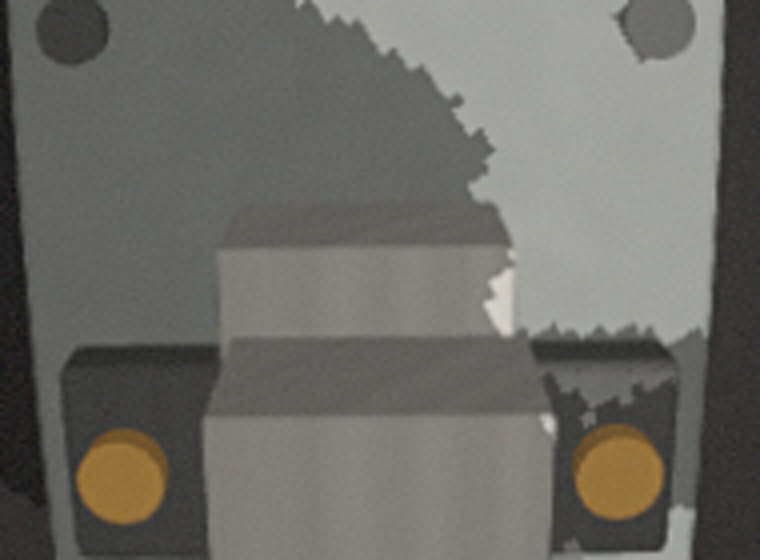

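The view shows about 11 mm still to go (face far edge at crop y≈247, held lower front edge y≈338). The held block is about 1.2 mm too far to the image's right. I'll continue sliding and correct sideways.

Emit:
{"op": "apply_moves", "data": {
  "plan": [
    {"slide": [0.2, -0.03, 0], "turn": 0, "fingers": 3},
    {"slide": [0.4, -0.07, 0], "turn": 0, "fingers": 3},
    {"slide": [0.6, -0.13, 0], "turn": 0, "fingers": 3},
    {"slide": [0.7, -0.13, 0], "turn": 0, "fingers": 3},
    {"slide": [0.7, -0.13, 0], "turn": 0, "fingers": 3}
  ]
}}

```text
time: 7.68
tcp_pos: [0.6009, 0.2545, 0.0518]
tcp_rot: [0.002, 0.283, 0.959, 0.001]
wrist_force: [4.7, -1.6, 4.0]
gripper_width: 0.0347
grasp_force: 63.1
```

```bash
python3 look.py 0
python3 - <<'E'
from h import *
d=np.load('pics/wrist3.npy',allow_pickle=True).item()
a=edge(d,'h',245,300,190,199,.045);b=edge(d,'h',245,300,200,209,.045)
print('gap mm',((b-a)@[.844,-.536]))
for s in(edge(d,'v',197,201,225,245,.045),edge(d,'v',197,201,300,318,.045),edge(d,'v',206,220,225,245,.06),edge(d,'v',206,220,305,322,.06)): print('lat',((s-[596.5,256.6])@[.536,.844]))
cv2.imwrite('pics/w5.png',cv2.resize(d['img'][160:260,180:370],None,fx=4,fy=4,interpolation=cv2.INTER_CUBIC))
E
```

```text
t 7.73 tcp [600.8 254.5  51.8] yawy 57.07 zax [ 0.0049  0.0013 -1.    ] j7 0.45 w 0.0346 F [ 4.9 -2.8  5.5] g 63.1
slide [-3.03 -0.01  0.02] turn -0.43
v px [[230.4, 233.0], [231.9, 255.0]] n 22 / 22 P [[564.0, 256.3], [572.4, 251.0]] dir -32.32
v px [[317.9, 233.0], [317.2, 255.0]] n 22 / 22 P [[583.4, 286.2], [591.9, 280.9]] dir -31.68
h px [[237.0, 223.8], [312.0, 223.2]] n 75 / 75 P [[562.2, 260.9], [578.4, 286.3]] dir 57.56
yaw -32.00 width 35.6 end [570.2 273.4] centre [599.9 254.9]
c-b along -3.7 lat -0.4  c-tcp along -4.8 lat -0.5
h px [[245.0, 195.7], [300.0, 195.0]] n 55 / 55 P [[559.6, 263.8], [573.7, 286.1]] dir 57.77
h px [[245.0, 204.0], [300.0, 203.5]] n 55 / 55 P [[563.0, 261.4], [577.3, 283.8]] dir 57.48
gap mm [4.14090114 4.27400208]
v px [[236.6, 197.0], [236.6, 201.0]] n 4 / 4 P [[558.0, 260.0], [559.6, 258.8]] dir -35.64
v px [[303.7, 197.0], [305.8, 201.0]] n 4 / 4 P [[575.5, 287.0], [577.8, 286.8]] dir -5.10
v px [[235.8, 206.0], [231.3, 220.0]] n 13 / 14 P [[558.4, 261.2], [562.7, 255.8]] dir -52.27
v px [[319.3, 206.0], [317.1, 220.0]] n 12 / 14 P [[578.3, 291.8], [583.4, 287.7]] dir -39.23
lat [-17.77676607 -17.8899683 ]
lat [14.44350075 15.48458784]
lat [-16.48525465 -18.8283933 ]
lat [19.98305502 19.20497814]
```

View pics/w5.png

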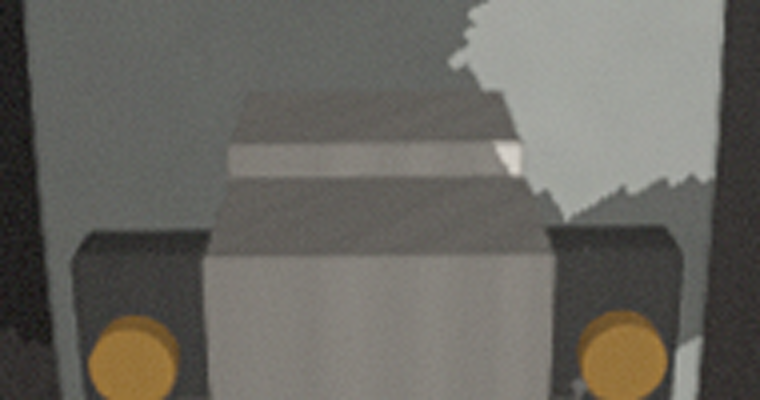

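The gap left is 4.2 mm (crop y 143 to 178), centred within about 0.4 mm. Final slide.

Emit:
{"op": "apply_moves", "data": {
  "plan": [
    {"slide": [0.12, -0.01, 0], "turn": 0, "fingers": 3},
    {"slide": [0.24, -0.02, 0], "turn": 0, "fingers": 3},
    {"slide": [0.36, -0.03, 0], "turn": 0, "fingers": 3},
    {"slide": [0.42, -0.03, 0], "turn": 0, "fingers": 3},
    {"slide": [0.42, -0.03, 0], "turn": 0, "fingers": 3}
  ]
}}

```text
time: 8.15
tcp_pos: [0.5974, 0.2562, 0.0518]
tcp_rot: [0.002, 0.283, 0.959, 0.001]
wrist_force: [5.3, -2.3, 4.3]
gripper_width: 0.035
grasp_force: 63.0
```

```bash
python3 look.py 0
python3 - <<'E'
from h import *; from cell import *
d=np.load('pics/wrist3.npy',allow_pickle=True).item()
e=[get_image(n) for n in('scene','side')]
o=[cv2.resize(d['img'][160:260,190:360],(400,235),interpolation=cv2.INTER_CUBIC)]
o=[cv2.resize(d['img'][170:245,210:345],(800,300),interpolation=cv2.INTER_CUBIC)]
cr=[]
for k in e:
    u,v=proj(k,(.596,.257,.045)).astype(int);cr.append(cv2.resize(k['img'][v-25:v+26,u-34:u+34],(400,300),interpolation=cv2.INTER_CUBIC))
cv2.imwrite('pics/w6.png',np.vstack([o[0],np.hstack(cr)]))
E
```

```text
t 8.20 tcp [597.4 256.2  51.8] yawy 57.06 zax [ 0.0053  0.0011 -1.    ] j7 0.44 w 0.0349 F [ 5.4 -2.8  4.6] g 63.0
slide [-3.41  0.03  0.03] turn -0.44
v px [[230.3, 233.0], [231.9, 255.0]] n 22 / 22 P [[560.5, 258.1], [568.9, 252.8]] dir -32.26
v px [[317.9, 233.0], [317.2, 255.0]] n 22 / 22 P [[579.9, 288.0], [588.4, 282.7]] dir -31.91
h px [[237.0, 223.9], [312.0, 223.2]] n 75 / 75 P [[558.7, 262.7], [574.9, 288.1]] dir 57.60
yaw -32.08 width 35.6 end [566.7 275.2] centre [596.4 256.6]
c-b along 0.1 lat 0.1  c-tcp along -0.9 lat -0.2
```

View pics/w6.png

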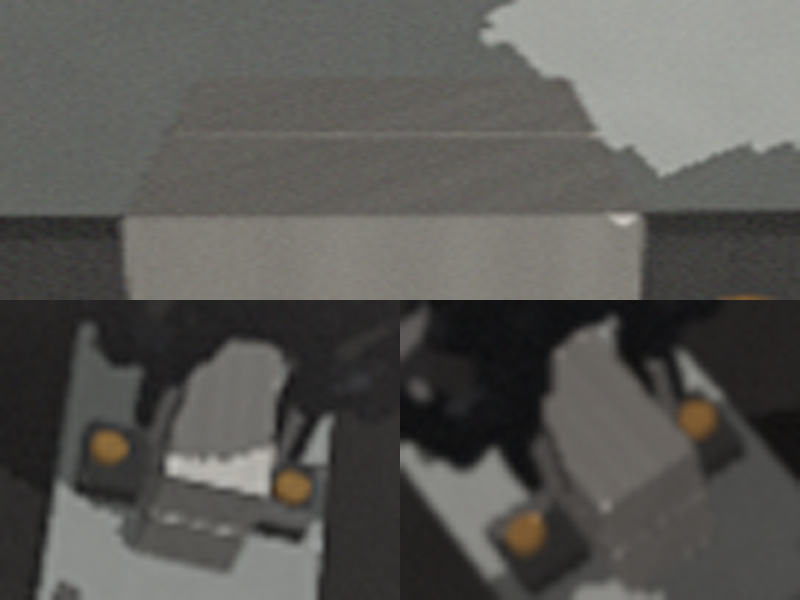

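The seam is a thin uniform line and the measured offset is 0.1 mm along and 0.1 mm across, so the blocks are flush. I'll relax the stored push before releasing.

Emit:
{"op": "apply_moves", "data": {
  "plan": [
    {"slide": [-0.04, 0, 0], "turn": 0, "fingers": 3},
    {"slide": [-0.06, 0, 0], "turn": 0, "fingers": 3}
  ]
}}

```text
time: 8.47
tcp_pos: [0.5974, 0.2563, 0.0518]
tcp_rot: [0.002, 0.283, 0.959, 0.001]
wrist_force: [3.8, -2.1, 4.7]
gripper_width: 0.0351
grasp_force: 63.1
```

```bash
python3 look.py 0|grep -v px
```

```text
t 8.52 tcp [597.4 256.3  51.8] yawy 57.07 zax [ 0.0042  0.0013 -1.    ] j7 0.44 w 0.0347 F [ 4.  -1.9  5.4] g 63.1
slide [-3.42  0.03  0.02] turn -0.43
yaw -32.14 width 35.6 end [566.7 275.2] centre [596.4 256.6]
c-b along 0.1 lat 0.1  c-tcp along -0.9 lat -0.2
```

Emit:
{"op": "apply_moves", "data": {
  "plan": [
    {"slide": [-0.08, 0, 0], "turn": 0, "fingers": 3},
    {"slide": [-0.15, 0, 0], "turn": 0, "fingers": 3},
    {"slide": [-0.15, 0, 0], "turn": 0, "fingers": 3}
  ]
}}

```text
time: 8.77
tcp_pos: [0.5974, 0.2563, 0.0518]
tcp_rot: [0.001, 0.283, 0.959, 0.001]
wrist_force: [2.1, -1.5, 7.3]
gripper_width: 0.0347
grasp_force: 63.3
```

```bash
python3 look.py 0|grep -v px
```

```text
t 8.82 tcp [597.4 256.3  51.8] yawy 57.10 zax [ 0.0021  0.0018 -1.    ] j7 0.45 w 0.0349 F [ 1.4 -1.1  7.2] g 63.3
slide [-3.42  0.02  0.01] turn -0.40
yaw -32.00 width 35.7 end [566.8 275.2] centre [596.4 256.7]
c-b along 0.1 lat -0.0  c-tcp along -0.9 lat -0.2
```

Relaxed without moving. Now releasing: lower the grip force, then open gently.

Emit:
{"op": "apply_moves", "data": {
  "plan": [
    {"slide": [-0.06, 0, 0], "turn": 0, "fingers": 3},
    {"slide": [-0.06, 0, 0], "turn": 0, "fingers": 3}
  ],
  "grip_force": 20
}}

```text
time: 8.98
tcp_pos: [0.5974, 0.2562, 0.0518]
tcp_rot: [0.0, 0.283, 0.959, 0.001]
wrist_force: [0.5, -1.7, 7.5]
gripper_width: 0.035
grasp_force: 63.4
```

Emit:
{"op": "apply_moves", "data": {
  "plan": [
    {"slide": [0, 0, 0], "turn": 0, "fingers": 3.8},
    {"slide": [0, 0, 0], "turn": 0, "fingers": 4.4},
    {"slide": [0, 0, 0], "turn": 0, "fingers": 5.2},
    {"slide": [0, 0, 0], "turn": 0, "fingers": 6}
  ]
}}

```text
time: 9.32
tcp_pos: [0.5959, 0.2553, 0.0497]
tcp_rot: [-0.001, 0.283, 0.959, -0.0]
wrist_force: [-0.8, 0.8, 0.2]
gripper_width: 0.0596
grasp_force: 0.0
```

```bash
python3 look.py 0
```

```text
t 9.37 tcp [596.2 255.1  49.9] yawy 57.12 zax [-0.0015 -0.     -1.    ] j7 0.45 w 0.0599 F [ 0.1  0.9 -0.5] g 0.0
slide [-3.45  0.18 -0.18] turn -0.38
v px [[233.1, 233.0], [234.7, 256.0]] n 23 / 23 P [[559.9, 258.0], [568.7, 252.5]] dir -31.96
v px [[322.2, 233.0], [321.2, 256.0]] n 23 / 23 P [[579.5, 288.4], [588.4, 282.9]] dir -32.17
h px [[237.0, 226.6], [312.0, 225.8]] n 75 / 75 P [[558.4, 260.9], [574.6, 286.5]] dir 57.75
yaw -32.06 width 36.2 end [567.2 274.8] centre [596.8 256.2]
c-b along -0.5 lat 0.2  c-tcp along -0.6 lat 1.4
```

Emit:
{"op": "apply_moves", "data": {
  "plan": [
    {"slide": [0, 0, -1], "turn": 0, "fingers": 7.5},
    {"slide": [0, 0, -4], "turn": 0, "fingers": 8},
    {"slide": [0, 0, -8], "turn": 0, "fingers": 8},
    {"slide": [0, 0, -11], "turn": 0, "fingers": 8},
    {"slide": [0, 0, -11], "turn": 0, "fingers": 8}
  ]
}}

```text
time: 9.78
tcp_pos: [0.6014, 0.2571, 0.1692]
tcp_rot: [0.005, 0.283, 0.959, 0.005]
wrist_force: [0.9, 0.5, 0.8]
gripper_width: 0.0802
grasp_force: 0.0
```

Emit:
{"op": "apply_moves", "data": {
  "plan": [
    {"slide": [2, 0, 0], "turn": 0, "fingers": 8},
    {"slide": [2, 0, 0], "turn": 0, "fingers": 8},
    {"slide": [2, 0, 0], "turn": 0, "fingers": 8}
  ]
}}

```text
time: 10.03
tcp_pos: [0.5795, 0.2667, 0.1609]
tcp_rot: [-0.0, 0.282, 0.959, 0.0]
wrist_force: [0.2, 0.7, 0.3]
gripper_width: 0.0799
grasp_force: 0.0
```

Run:
```python
from m import *; from cell import *
rem(.5965,.2565,.16,57.5)
d=get_image('wrist')
for b in blobs(d,.073,True,thr=125): print(b)
h=d['img'];T=np.linalg.inv(d['T'])
q=T[:3,:3]@[.5965,.2565,.06]+T[:3,3];th=np.arctan2(np.hypot(*q[:2]),q[2]);u,v=(d['intrinsics'][:2,2]+d['intrinsics'][0,0]*th*q[:2]/np.hypot(*q[:2])).astype(int)
o=[cv2.resize(h[v-60:v+60,u-80:u+80],(800,300*2))[:,:]];o=[cv2.resize(h[v-60:v+60,u-80:u+80],(400,300),interpolation=cv2.INTER_CUBIC)]
for n in('scene','side'):
    k=get_image(n);u,v=proj(k,(.596,.257,.06)).astype(int);o.append(cv2.resize(k['img'][v-30:v+30,u-40:u+40],(400,300),interpolation=cv2.INTER_CUBIC))
cv2.imwrite('pics/fin.png',np.vstack([np.hstack(o[:2]),np.hstack([o[2],o[2]*0])]))
```

```text
t 10.03 tcp [579.5 266.7 160.9] yawy 57.23 zax [-0.e+00  5.e-04 -1.e+00] j7 0.44 w 0.0799 F [0.2 0.7 0.3] g 0.0
slide [-1.98  0.06  0.09] turn -0.27
([130, 409], 696.7, -31.0, 116.2, 15.5, -90.0)
([132, 378], 654.3, 27.4, 29.4, 23.1, 87.2)
([413, 382], 833.2, 293.8, 46.2, 34.3, -39.2)
([34, 362], 583.6, -105.1, 51.5, 31.7, -18.5)
([214, 351], 662.0, 142.3, 55.0, 13.6, 86.2)
([305, 343], 704.2, 219.5, 123.9, 30.3, 90.0)
([10, 260], 469.5, 3.9, 35.9, 31.2, 6.3)
```

View pics/fin.png

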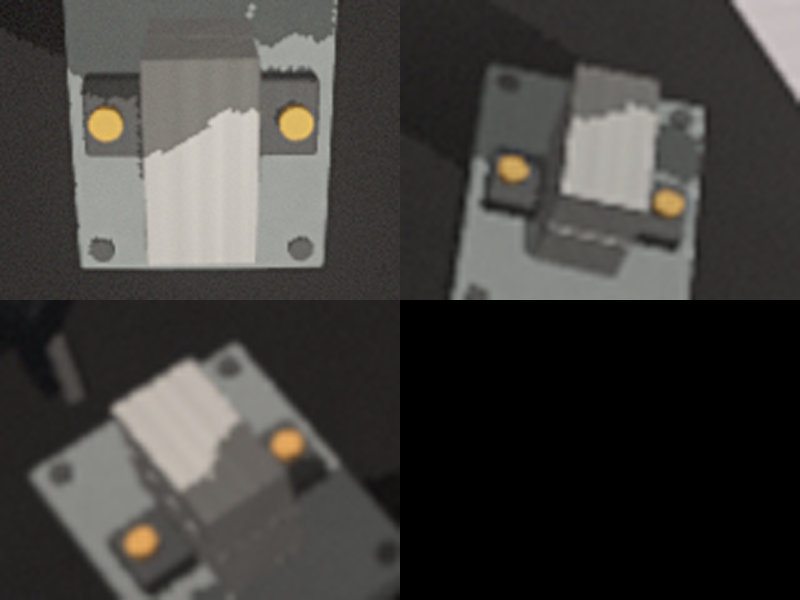

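All three views show the released block standing flush on the clamped block, with only a hairline seam on the visible sides and the gripper clear. Handing in.

```bash
python3 -c "
from cell import *
print(close_job())"
```

```text
the job is handed in; nothing more can be done
None
```

I set the long plain block half-on the clamped block, slid it along without lifting until flush (within about 0.1 mm as measured just before letting go), released it and handed the job in at about 10 s, with the short and drilled blocks untouched.

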